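Let one tin of tomatoes out of the gravity-feed tin rack

ROBOT

A 6-joint arm with a two-finger parallel gripper is mounted at the origin on the work surface; the furniture and walls round the work are solid. World frame = base frame: x ahead of the robot, y to its left, z up, the work surface at z = 0. Lengths are in m, angles in degrees, forces in N, time in s.
With the tool pointing down it reaches from about 0.375 to 0.9 m from the base axis. Payload 3.1 kg.
Tool frame: the origin (TCP) lies between the finger pads; the fingertips stand 11 mm ahead of it and the grasp point (between the pads) lies 8 mm behind it; z points along the fingers, y is the direction in which the jaws open and shut (so a half turn about z gives the same grasp; the last joint's range is limited). The gripper opens to 87 mm and grips with 3 to 60 N. Pads are 19 mm wide; open, the fingers measure 117 mm over their backs; the gripper's body (75 mm by 190 mm) begins 51 mm behind the grasp point.
Start: joints at [53.085, 30.224, 82.088, -0, 67.689, -10.227], TCP at [0.281, 0.558, 0.234] pointing down, gripper open.
Joint ranges: [-176.69, 176.69], [-43.24, 126.21], [12.49, 139.97], [-82, 262], [0, 151.66], [-163.58, 163.58]. Speed limits (degrees/s): [159.86, 159.86, 180, 180, 180, 180].

INTERFACE

Orientations are given as a 3x3 rotation matrix whose columns are the frame's x, y, z axes.
In Python, from rig import bot, vision gives the robot as it stands. The module is installed in compiled form; this text tells all that it offers.
- The arm moves only by the tool jog_arm, never from a script. Its argument "rows" is a list of rows, each an object with "dp": the shift along the tool's x, y, z in mm, a list of three; "turn": the turn, a rotation vector about the tool's x, y, z in degrees, a list of three; "grip": the opening, from 0 (shut) to 1 (fully open). A call has 1 to 10 rows; each row is the pose to reach, as a shift and turn from the pose commanded when the call began, along the tool's axes at that moment; what a row does not reach only later rows make up. A row lasts 1/10 s, in which the tool goes at most 50 mm and 8.59 degrees, less where a joint would pass 70% of its speed; a pose out of reach is approached as far as the arm can. A call with a gripper value outside its range is refused whole. The fingers move at their own pace and stop on an object; the grip force is fixed at half the most. Time passes only in rows, so rows that repeat a pose let the fingers close. It gives the time, the measured TCP pose, the force and the opening at its end, in the units of the state.
- bot.read_state(): the state, without advancing time (a new reading comes with each control period).
- vision.capture(name): name is "scene" or "top" or "wrist"; returns (picture, depth): 384x512x3 uint8, red, green, blue; 384x512 float32, m along the optical axis (not along the pixel's ray), 0 where there is no reading.
- vision.camera_info(name): a dict with "vertical_fov" (degrees; the focal length in pixels is half the picture's height over the tangent of half this angle, whatever the lens; pixels are square), "cx", "cy" (the principal point, pixels), "k1" (the pictures are not rectified: a ray, as slopes to the right and down, at radius r is drawn at 1 + k1 r^2 times it, then the intrinsics apply), "position" and "rotation" of the camera in the world. Camera axes: x right, y down, z forward; pixel columns grow to the right and rows downward; lengths in m; the calibration is good to about 2 mm. A picture is of the moment at which its call begins: read the wrist's pose just before it. camera_info takes no time and is no camera call; for the wrist camera it gives the pose at the moment of the call.
- bot.hand_in(): hands the job in, once; it reports no verdict.
The state is a dict: "time_s": time; "joint_positions": joint angles; "qvel": joint speeds; "tau": joint torques, N m; "position": TCP position; "tcp_rot": TCP orientation; "force": force on the tool from outside, world axes, zero at the start; "moment": the same for the moment, N m; "opening": opening from 0.0 (shut) to 1.0 (fully open).
Only numpy, scipy, OpenCV 4.12 (cv2) and the standard library are available. Lean on these libraries where they do the work, as an engineer would, in place of code of your own. Each camera call takes 0.05 s, during which the arm holds its last target.

TASK

Get one tin of tomatoes out for cooking: with the fingertips press the black paddle of the rack that holds the tomato tins (cream label with red tomatoes) right down, and keep it down until the front tin has rolled out under the lifted gate and lies in the cradle at the outlet. Then let the paddle come right up again, so that the gate shuts and the second tin rolls down against it. Do not touch or pick up any tin, leave the soup rack alone and do not disturb the things standing round about.

Things in the scene. Friction and masses are not known exactly. Their poses are not given: they have to be found in the camera images.
- tomato_rack: White sheet-steel tin rack, fixed on the table: one sloping lane (264 x 75 mm, 190 mm high to its paddle) holding two cream tins with red tomatoes, one behind the other on their sides. Origin: on the table under its middle; x points up the lane, z up; outlet cradle with a 30 mm lip at the -x end; a tin resting there has its centre at x -89 mm, z 55 mm. Across the lane over the tins, 131 mm up, lies the axle of a steel rocker.
- soup_rack: The same rack with the same axes, holding two tins whose label has a brown panel with a bowl of soup. To be left alone. Either rack may stand on the left or on the right.
- tomato_paddle_top (a point): Middle of the upper face of the black ribbed paddle (50 mm along the lane, 54 mm across, 7 mm thick). At rest 176 mm above the table and 68 mm up the lane from the rack's origin, the face rising up the lane by 0.29 rad. Fully pressed it is 39 mm lower and 15 mm farther up the lane, the face falling by 0.29 rad. Nothing stands above it.
- tomato_rocker (a joint): Tomato rack's rocker: 0 at rest, gate shut; 0.58 rad at its stop, paddle fully down (push growing from about 2 to 8 N). Pressing the paddle at the up-lane end lifts the gate at the outlet end, which lets the front tin pass from about 0.4 rad on, and drops a white roller in front of the second tin. A spring lifts the paddle again when let go.
- soup_rocker (a joint): The same for the soup rack's rocker; to stay at 0.
- tomato_tin_front_centre (a point): Centre of the front tomato tin (75 mm diameter, 58 mm long, 0.26 kg, lying across the lane), at the start against the gate. Released, it rolls about 95 mm down into the cradle within about a second.
- tomato_tin_back_centre (a point): Centre of the second tomato tin, at the start touching the front one from behind. When the paddle has come back up it rolls down to the gate, where the front one was.
- tomato_gate_seat (a point): Where the centre of a tin lies when it rests against the shut gate of the tomato rack (fixed to the rack).
- soup_tin_front_centre (a point): Centre of the front soup tin, same size; stays at its gate.
- soup_tin_back_centre (a point): Centre of the second soup tin; stays behind the front one.
- soup_gate_seat (a point): Where the centre of a tin lies against the soup rack's shut gate (fixed to that rack).
- mug: Green and white mug, 78 x 116 x 101 mm, standing by the racks; origin under its middle, z up. A bystander.
- glass: Clear drinking glass, 82 mm across, 86 mm high; origin under its middle, z up. A bystander.
- spice_jar: Spice jar with a yellow cap, 42 mm across, 96 mm high; origin under its middle, z up. A bystander.
Mind the look-alikes: they are no part of the job. Leave any yellow look-alike of the part that bears tomato_tin_back_centre alone. Leave any blue look-alike of the part that bears tomato_tin_front_centre alone.

How it is judged (in metres and radians):
On the way, in this order (a step that is already met when the one before it is completed fails the run):
1. the fingers press the tomato rack's paddle down and its gate rises (value of joint tomato_rocker above 0.2 rad and contact force between the fingers and tomato_rack above 0.5 N and distance between the grasp point and tomato_paddle_top below 0.07 m), for 0.1 s.
2. the front tomato tin lies in the outlet cradle while the fingers still hold the paddle down (x of tomato_tin_front_centre in the frame of tomato_rack between -0.104 and -0.074 m and z of tomato_tin_front_centre in the frame of tomato_rack below 0.065 m and value of joint tomato_rocker above 0.4 rad and contact force between the fingers and tomato_rack above 0.3 N), for 0.1 s.
3. the paddle is up again and the second tin is at the gate (value of joint tomato_rocker below 0.06 rad and distance between tomato_tin_back_centre and tomato_gate_seat below 0.015 m), for 0.2 s.
At the end, for the whole second after the job is handed in: Front tomato tin at rest in the outlet cradle and second one at rest at the gate (each within 15 mm), tomato paddle up (under 0.06 rad); soup rocker and tins as they were (0.06 rad, 15 mm); mug, glass and spice jar upright within 30 mm of where they were (all of step 3 and x of tomato_tin_front_centre in the frame of tomato_rack between -0.104 and -0.074 m and z of tomato_tin_front_centre in the frame of tomato_rack below 0.065 m and linear speed of each of tomato_tin_front, tomato_tin_back below 0.03 m/s and value of joint soup_rocker below 0.06 rad and distance between soup_tin_front_centre and soup_gate_seat below 0.015 m and distance of soup_tin_back_centre from where it was at the start of the episode below 0.015 m and distance of each of mug, glass, spice_jar from where it was at the start of the episode below 0.03 m and angle between each of mug, glass, spice_jar's own z axis and vertical below 0.35 rad); the robot touches nothing.
It fails at once if the robot touches a tin (contact force between any of the arm, the fingers and tomato_tin_front above 0.5 N or contact force between any of the arm, the fingers and tomato_tin_back above 0.5 N or contact force between any of the arm, the fingers and soup_tin_front above 0.5 N or contact force between any of the arm, the fingers and soup_tin_back above 0.5 N).
It fails at once if a tin is lifted out of its lane (z of any of tomato_tin_front_centre, tomato_tin_back_centre in the frame of tomato_rack above 0.105 m or z of any of soup_tin_front_centre, soup_tin_back_centre in the frame of soup_rack above 0.105 m).
It fails at once if the second tomato tin gets out as well (x of tomato_tin_back_centre in the frame of tomato_rack below -0.03 m).
It fails at once if the soup rack's paddle is pressed or its tins are moved (value of joint soup_rocker above 0.15 rad or distance of any of soup_tin_front_centre, soup_tin_back_centre from where it was at the start of the episode above 0.02 m).
It fails at once if mug, glass or spice jar is pushed away or tipped (distance of any of mug, glass, spice_jar from where it was at the start of the episode above 0.03 m or angle between any of mug, glass, spice_jar's own z axis and vertical above 0.35 rad).
It also fails if it takes over 32 s, if anything falls off the work surface, if the arm or the gripper's body presses on something with over 40 N, if the wrist force passes 120 N, or if a joint passes its speed limit or range.

## Working session

There is one attempt and no reset: what is moved stays moved. The work goes in short steps, Python scripts to look and compute and a tool call to move; the robot and the scene stay as the last step left them, time stands still between calls to the robot, and variables do not carry over. Pictures are saved under pics/ and viewed, and the job is handed in when it is done.

Besides the shell and the picture viewer there is one more tool, called after "Call:" by a JSON object that holds its "method" and its "body", one argument or row to a line. jog_arm: Moves the arm, as the interface text tells. Its arguments: {"type":"object","properties":{"rows":{"type":"array"}},"required":["rows"]}

```bash
mkdir -p pics; cat > h.py <<'E'
import numpy as np, cv2
from rig import bot, vision
def cap(name,tag):
    info=vision.camera_info(name); im,d=vision.capture(name)
    cv2.imwrite(f'pics/{tag}.png',im[:,:,::-1]); np.savez(f'{tag}.npz',im=im,d=d,**{k:np.array(v) for k,v in info.items()})
    return im,d,info
def load(tag):
    z=np.load(f'{tag}.npz'); return z['im'],z['d'],z
def cloud(d,info):
    f=d.shape[0]/2/np.tan(np.radians(float(info['vertical_fov']))/2)
    K=np.array([[f,0,float(info['cx'])],[0,f,float(info['cy'])],[0,0,1]])
    h,w=d.shape; v,u=np.mgrid[:h,:w]
    xd=np.stack([(u-K[0,2])/f,(v-K[1,2])/f],-1); s=xd.copy()
    for _ in range(20): s=xd/(1+float(info['k1'])*(s**2).sum(-1,keepdims=True))
    p=np.dstack([s,np.ones((h,w))])*d[...,None]
    return p@np.array(info['rotation']).T+np.array(info['position'])
E
python3 - <<'E'
from h import *
for n in ['scene','top']:
    im,d,i=cap(n,n+'0'); print(n,i)
print(bot.read_state())
E
```

```text
scene {'vertical_fov': 48.352249401684446, 'cx': 260.80402086543376, 'cy': 194.37723760728755, 'k1': -0.14989718083303594, 'position': array([-0.02185303, -0.66887629,  0.98556609]), 'rotation': array([[ 0.86943971, -0.3611376 ,  0.33712643],
       [-0.49398642, -0.64544505,  0.58256167],
       [ 0.00721166, -0.67303812, -0.73957263]])}
top {'vertical_fov': 46.25153866192015, 'cx': 253.90486830459756, 'cy': 192.99574095698318, 'k1': -0.15532635611443812, 'position': array([ 0.03609714, -0.01448945,  1.69576153]), 'rotation': array([[ 0.07821167, -0.97438044,  0.21086889],
       [-0.99692382, -0.07751954,  0.01155959],
       [ 0.00508302, -0.21112432, -0.977446  ]])}
{'time_s': 0.1, 'joint_positions': array([ 5.30848283e+01,  3.02764512e+01,  8.21475122e+01, -9.43298049e-04,
        6.76890314e+01, -1.02278958e+01]), 'qvel': array([-0.03977775, -0.00487926, -0.2192882 , -0.04046329, -0.02553173,
        0.01609187]), 'tau': array([ 3.09988154e-04, -4.40987313e+01, -1.77150643e+01,  6.35073963e-02,
        5.34385024e-02, -4.31701233e-05]), 'position': array([0.28030302, 0.55792065, 0.23264782]), 'tcp_rot': array([[-8.93473767e-01,  4.49113854e-01, -1.17234638e-03],
       [ 4.49115259e-01,  8.93472422e-01, -1.58591650e-03],
       [ 3.35202090e-04, -1.94349344e-03, -9.99998055e-01]]), 'force': array([-0.434546  , -0.48778614,  0.04232614]), 'moment': array([-0.00770802, -0.01083083, -0.07357832]), 'opening': 1.0050608772278633}
```

View pics/scene0.png

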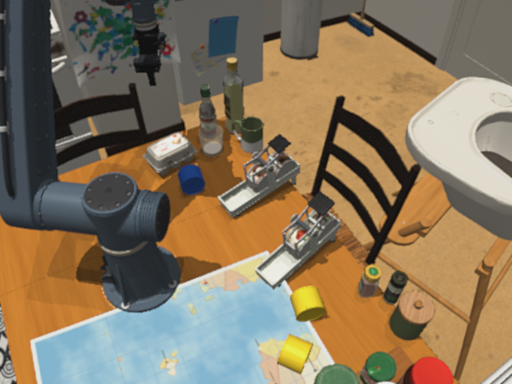

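View pics/top0.png

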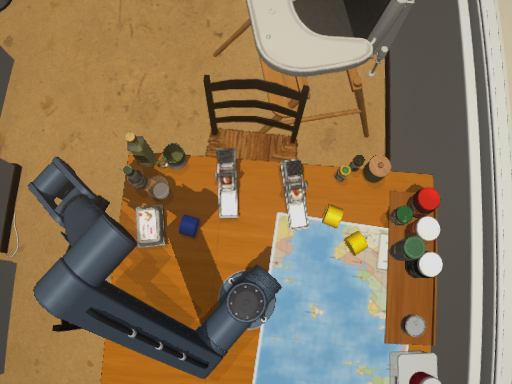

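The scene picture shows two racks. In "scene" they are at about (262,178) on the left and (300,238) on the right; in "top" they are at (228,183) and (295,193). I'll enlarge both to tell the labels apart.

```bash
python3 - <<'E'
from h import *
im,d,i=load('scene0'); t,dt,it=load('top0')
a=cv2.resize(im[125:290,210:350],None,fx=3.5,fy=3.5,interpolation=cv2.INTER_CUBIC)
b=cv2.resize(t[140:235,205:320],None,fx=6,fy=6,interpolation=cv2.INTER_CUBIC)
cv2.imwrite('pics/cropA.png',a[:,:,::-1]); cv2.imwrite('pics/cropB.png',b[:,:,::-1])
P=cloud(dt,it)
# black paddles in top & scene: dark pixels with height .12..0.2
for n,(m,dd,ii) in dict(top=(t,dt,it),scene=(im,d,i)).items():
    P=cloud(dd,ii); k=(m.max(-1)<70)&(P[...,2]>.13)&(P[...,2]<.21)&(P[...,0]>.3)&(dd>0)
    c,l,s,ce=cv2.connectedComponentsWithStats(k.astype(np.uint8))
    for j in range(1,c):
        if s[j,4]>15: print(n,s[j],ce[j],np.median(P[l==j],0))
E
```

```text
top [357   0  23  30 343] [367.74635569  13.91836735] [ 1.12135221 -0.38862167  0.17090798]
top [204  75 105  23 543] [253.90791897  84.74217311] [0.78540416 0.04084825 0.14937753]
top [219 150  11   5  29] [223.75862069 152.10344828] [0.5029359  0.12340364 0.17994113]
top [220 153  12   8  31] [226.12903226 157.22580645] [0.48367848 0.11190904 0.17418071]
top [133 155  14   3  25] [139.16 156.12] [0.47485286 0.43335035 0.14277677]
top [287 161  16  15 160] [294.6125 167.825 ] [ 0.46526289 -0.13261235  0.17609992]
top [127 169  12   8  42] [132.95238095 172.83333333] [0.4024026  0.43424397 0.17694453]
top [412 190  23  24 130] [419.1        204.81538462] [ 0.3643868  -0.5775364   0.16685514]
top [395 208   8  15  27] [396.85185185 215.18518519] [ 0.32796967 -0.50546216  0.15201818]
scene [106   9   6   6  26] [108.5         11.30769231] [0.31142213 1.36639558 0.14219482]
scene [200  89  11   9  77] [204.92207792  92.8961039 ] [0.40306413 0.43662141 0.187528  ]
scene [225  95   5   9  32] [226.84375  99.59375] [0.47586389 0.42685567 0.14213858]
scene [335  97  85  86 949] [377.76606955 139.62170706] [0.78488753 0.0208611  0.14756535]
scene [208 104   5   5  17] [209.64705882 105.64705882] [0.41211379 0.43021789 0.13826646]
scene [269 135  21  19 209] [279.05263158 143.66507177] [0.48916632 0.1130805  0.17735631]
scene [309 192  25  24 336] [320.89285714 203.33035714] [ 0.46368072 -0.13276903  0.17702677]
scene [403 366   9  18  81] [406.65432099 376.54320988] [ 0.36014357 -0.5774178   0.16814613]
```

View pics/cropA.png

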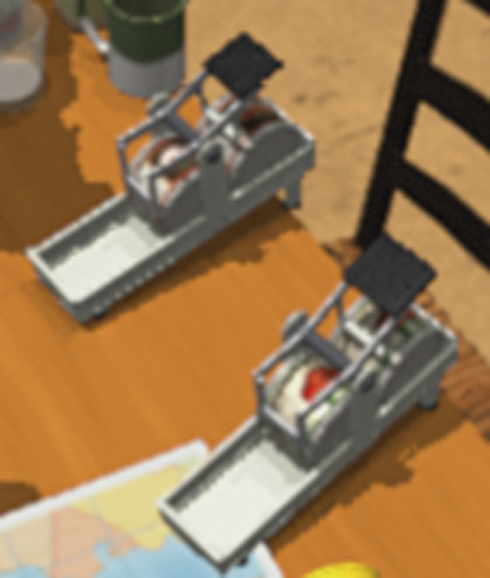

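View pics/cropB.png

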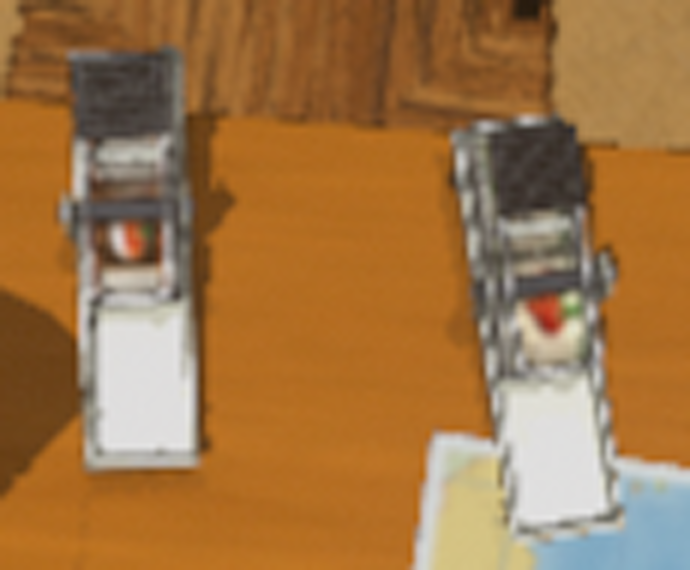

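Candidates: left rack, top (228,183), has a brown panel with a bowl on its front tin, so it is the soup rack. Right rack, top (295,193), has a cream label with red tomatoes, so it is the tomato rack. The loose yellow tins and the blue one are look-alikes. Next I'll measure the right rack.

```bash
python3 - <<'E'
from h import *
for n in ['top0','scene0']:
    im,d,i=load(n); P=cloud(d,i)
    k=(P[...,2]>.02)&(P[...,2]<.21)&(abs(P[...,0]-.40)<.2)&(P[...,1]>-.21)&(P[...,1]<-.05)&(d>0)
    c,l,s,ce=cv2.connectedComponentsWithStats(k.astype(np.uint8)); j=1+np.argmax(s[1:,4]); Q=P[l==j]
    (cx,cy),wh,a=cv2.minAreaRect((Q[:,:2]*1000).astype(np.float32)); print(n,s[j],(cx,cy),wh,a)
    k=(im.max(-1)<70)&(P[...,2]>.15)&(P[...,2]<.2)&(abs(P[...,0]-.465)<.05)&(abs(P[...,1]+.133)<.05)
    Q=P[k]; print('paddle',(Q.min(0)+Q.max(0))/2,Q.min(0),Q.max(0)); (cx,cy),wh,a=cv2.minAreaRect((Q[:,:2]*1000).astype(np.float32)); print((cx,cy),wh,a)
    A=np.c_[Q[:,:2],np.ones(len(Q))]; co=np.linalg.lstsq(A,Q[:,2],rcond=None)[0]; print('plane',co,'uphill yaw',np.degrees(np.arctan2(co[1],co[0])),np.arctan(np.hypot(*co[:2])))
E
```

```text
top0 [ 280  159   29   71 1149] (397.1775817871094, -144.36993408203125) (258.2109375, 77.30764770507812) 12.457047462463379
paddle [ 0.46504948 -0.13166877  0.17749774] [ 0.4400549  -0.15938813  0.166323  ] [ 0.49004406 -0.1039494   0.18867247]
(466.15081787109375, -131.61083984375) (45.490081787109375, 48.68722915649414) 13.443275451660156
plane [0.26872097 0.05613205 0.05877244] uphill yaw 11.798633839103047 0.26792080853230266
scene0 [ 254  191   87   98 3064] (399.07794189453125, -146.79754638671875) (264.07989501953125, 78.23948669433594) 11.943062782287598
paddle [ 0.46388763 -0.13098914  0.17712068] [ 0.43820392 -0.16114485  0.16723375] [ 0.48957134 -0.10083343  0.1870076 ]
(465.1836853027344, -130.54339599609375) (47.180484771728516, 53.765560150146484) 12.425362586975098
plane [0.2854361  0.06534241 0.05315869] uphill yaw 12.894051895060668 0.2848564463511008
```

Call:
{"method": "jog_arm", "body": {
  "rows": [
    {"dp": [0, 0, -50], "turn": [0, 0, 0], "grip": 0},
    {"dp": [0, 0, -100], "turn": [0, 0, 0], "grip": 0},
    {"dp": [0, 0, -120], "turn": [0, 0, 0], "grip": 0},
    {"dp": [-30, -33, -120], "turn": [0, 0, -3], "grip": 0},
    {"dp": [-60, -67, -120], "turn": [0, 0, -6], "grip": 0},
    {"dp": [-95, -106, -120], "turn": [0, 0, -9], "grip": 0},
    {"dp": [-130, -146, -120], "turn": [0, 0, -12], "grip": 0},
    {"dp": [-165, -185, -120], "turn": [0, 0, -15], "grip": 0},
    {"dp": [-200, -225, -120], "turn": [0, 0, -18], "grip": 0},
    {"dp": [-230, -259, -120], "turn": [0, 0, -20], "grip": 0}
  ]
}}

```text
time_s: 1.1
position: [0.3679, 0.228, 0.3533]
tcp_rot: [[-0.993, 0.114, -0.0], [0.114, 0.993, -0.0], [0.0, -0.0, -1.0]]
force: [0.9, -0.2, 0.1]
opening: 0.173
```

Call:
{"method": "jog_arm", "body": {
  "rows": [
    {"dp": [-16, -41, 0], "turn": [0, 0, -3], "grip": 0},
    {"dp": [-32, -82, 0], "turn": [0, 0, -6], "grip": 0},
    {"dp": [-48, -123, 0], "turn": [0, 0, -9], "grip": 0},
    {"dp": [-65, -164, 0], "turn": [0, 0, -12], "grip": 0},
    {"dp": [-81, -205, 10], "turn": [0, 0, -15], "grip": 0},
    {"dp": [-97, -246, 25], "turn": [0, 0, -17], "grip": 0},
    {"dp": [-113, -287, 45], "turn": [0, 0, -19], "grip": 0},
    {"dp": [-127, -322, 65], "turn": [0, 0, -19], "grip": 0},
    {"dp": [-135, -342, 80], "turn": [0, 0, -19], "grip": 0},
    {"dp": [-135, -342, 100], "turn": [0, 0, -19], "grip": 0}
  ]
}}

```text
time_s: 2.1
position: [0.4639, -0.129, 0.2529]
tcp_rot: [[-0.978, -0.21, 0.002], [-0.21, 0.978, -0.002], [-0.002, -0.002, -1.0]]
force: [0.1, 1.2, 0.6]
opening: 0.008
```

```bash
python3 - <<'E'
from h import *
s=bot.read_state(); print(s['time_s'],s['position'],s['tcp_rot'],s['joint_positions'],s['opening'],s['force'])
a=cap('scene','s1')[0]; b=cap('wrist','w1')[0]
a=cv2.resize(a[125:290,230:370],(470,554),interpolation=cv2.INTER_CUBIC)
cv2.imwrite('pics/s1c.png',a[:,:,::-1])
E
```

```text
2.1 [ 0.46388663 -0.12897328  0.25294478] [[-0.97777302 -0.20965619  0.00204996]
 [-0.20966013  0.97777239 -0.00194262]
 [-0.00159711 -0.00232923 -0.99999601]] [-2.88404907e+01  1.76208912e+01  1.00884947e+02 -4.65453583e-02
  6.13375936e+01 -1.30920566e+02] 0.007712206555700198 [0.12181447 1.20318013 0.57186893]
```

View pics/s1c.png

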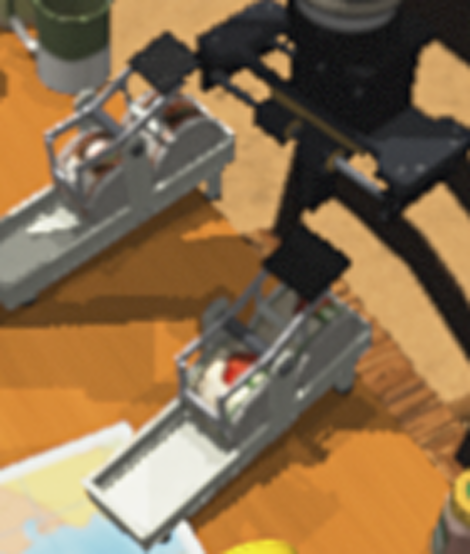

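View pics/w1.png

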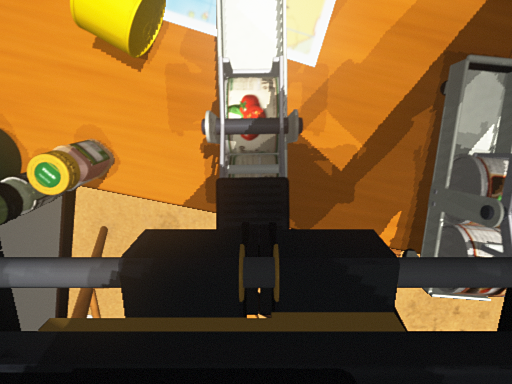

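The wrist view confirms this: the tomato label is at (250,115) on the rack under the fingers, and the fingertips at (260,265) are in line with its black paddle at (252,205). The soup rack is well away at right, at (480,190). I'll descend and press, following the paddle's arc up the lane.

Call:
{"method": "jog_arm", "body": {
  "rows": [
    {"dp": [0, 0, 30], "turn": [0, 0, 0], "grip": 0},
    {"dp": [0, 0, 50], "turn": [0, 0, 0], "grip": 0},
    {"dp": [0, 0, 60], "turn": [0, 0, 0], "grip": 0},
    {"dp": [-2, 0, 67], "turn": [0, 0, 0], "grip": 0},
    {"dp": [-5, 0, 74], "turn": [0, 0, 0], "grip": 0},
    {"dp": [-8, 0, 81], "turn": [0, 0, 0], "grip": 0},
    {"dp": [-10, 0, 88], "turn": [0, 0, 0], "grip": 0},
    {"dp": [-12, 0, 94], "turn": [0, 0, 0], "grip": 0},
    {"dp": [-14, 0, 99], "turn": [0, 0, 0], "grip": 0},
    {"dp": [-14, 0, 99], "turn": [0, 0, 0], "grip": 0}
  ]
}}

```text
time_s: 3.2
position: [0.4772, -0.1225, 0.1544]
tcp_rot: [[-0.977, -0.213, 0.002], [-0.213, 0.977, -0.0], [-0.002, -0.001, -1.0]]
force: [1.9, 3.4, 5.4]
opening: 0.007
```

```bash
python3 - <<'E'
from h import *
s=bot.read_state(); print(s['time_s'],s['position'],s['force'])
a=cap('scene','s2')[0]; b=cap('wrist','w2')[0]
a=cv2.resize(a[125:290,230:370],(470,554),interpolation=cv2.INTER_CUBIC)
cv2.imwrite('pics/s2c.png',a[:,:,::-1])
E
```

```text
3.2 [ 0.4772006  -0.12248788  0.15441086] [1.86008763 3.37206666 5.38470065]
```

View pics/s2c.png

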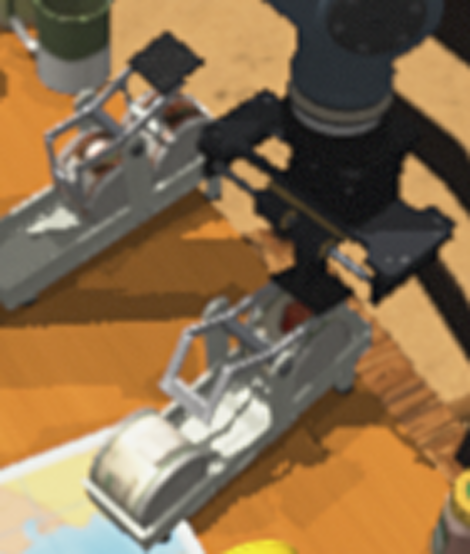

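View pics/w2.png

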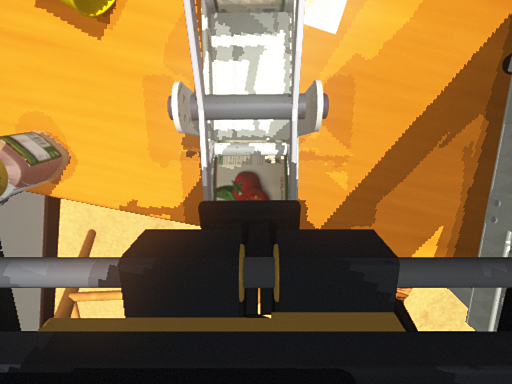

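The front tin is already in the cradle, at crop (155,475). The gate is up, and the second tin is held back at wrist (248,185). I'll press fully down and hold.

Call:
{"method": "jog_arm", "body": {
  "rows": [
    {"dp": [-1, 0, 2], "turn": [0, 0, 0], "grip": 0},
    {"dp": [-1, 0, 4], "turn": [0, 0, 0], "grip": 0},
    {"dp": [-1, 0, 4], "turn": [0, 0, 0], "grip": 0},
    {"dp": [-1, 0, 4], "turn": [0, 0, 0], "grip": 0},
    {"dp": [-1, 0, 4], "turn": [0, 0, 0], "grip": 0},
    {"dp": [-1, 0, 4], "turn": [0, 0, 0], "grip": 0},
    {"dp": [-1, 0, 4], "turn": [0, 0, 0], "grip": 0},
    {"dp": [-1, 0, 4], "turn": [0, 0, 0], "grip": 0},
    {"dp": [-1, 0, 4], "turn": [0, 0, 0], "grip": 0},
    {"dp": [-1, 0, 4], "turn": [0, 0, 0], "grip": 0}
  ]
}}

```text
time_s: 4.3
position: [0.4777, -0.1223, 0.1516]
tcp_rot: [[-0.977, -0.213, 0.002], [-0.213, 0.977, -0.0], [-0.002, -0.001, -1.0]]
force: [1.4, 3.0, 9.0]
opening: 0.008
```

```bash
python3 - <<'E'
from h import *
s=bot.read_state(); print(s['time_s'],s['position'],s['force'])
a,d,i=cap('scene','s3'); P=cloud(d,i)
# front tin top in rack frame
th=np.radians(12.3); u=np.array([np.cos(th),np.sin(th)]); w=np.array([-u[1],u[0]])
o=np.array([.465,-.132])-.068*u; print('origin',o)
x=(P[...,:2]-o)@u; y=(P[...,:2]-o)@w; k=(x<-.03)&(x>-.15)&(abs(y)<.025)&(P[...,2]>.06)&(d>0)
X=x[k];Z=P[...,2][k]; A=np.c_[X,Z,np.ones(len(X))]; c=np.linalg.lstsq(A,-(X**2+Z**2),rcond=None)[0]
print(len(X),'circle',-c[0]/2,-c[1]/2,np.sqrt((c[0]**2+c[1]**2)/4-c[2]),'top',Z.max(),X[Z>Z.max()-.002].mean())
E
```

```text
4.3 [ 0.47768912 -0.12234512  0.15160013] [1.37211366 3.01798844 9.02838712]
origin [ 0.3985609  -0.14648607]
723 circle -0.22668914739111581 0.3135478509732767 0.2622890489392172 top 0.5521501863722852 -0.030277265290755254
```

```bash
python3 - <<'E'
from h import *
a,d,i=load('s3'); P=cloud(d,i)
th=np.radians(12.3); u=np.array([np.cos(th),np.sin(th)]); w=np.array([-u[1],u[0]]); o=np.array([.3986,-.1465])
x=(P[...,:2]-o)@u; y=(P[...,:2]-o)@w; k=(x<-.05)&(x>-.15)&(abs(y)<.02)&(P[...,2]>.06)&(P[...,2]<.1)&(d>0)
X=x[k];Z=P[...,2][k]; A=np.c_[X,Z,np.ones(len(X))]; c=np.linalg.lstsq(A,-(X**2+Z**2),rcond=None)[0]
print(len(X),'circle',-c[0]/2,-c[1]/2,np.sqrt((c[0]**2+c[1]**2)/4-c[2]),Z.max())
E
```

```text
395 circle -0.08986332267987872 0.05691346484846322 0.03546541596588573 0.09500281001554634
```

The tin's centre measures x -0.090, z 0.057 in the rack frame, so it lies in the cradle. Now I'll release the paddle.

Call:
{"method": "jog_arm", "body": {
  "rows": [
    {"dp": [2, 0, -6], "turn": [0, 0, 0], "grip": 0},
    {"dp": [4, 0, -12], "turn": [0, 0, 0], "grip": 0},
    {"dp": [6, 0, -18], "turn": [0, 0, 0], "grip": 0},
    {"dp": [9, 0, -24], "turn": [0, 0, 0], "grip": 0},
    {"dp": [12, 0, -31], "turn": [0, 0, 0], "grip": 0},
    {"dp": [14, 0, -38], "turn": [0, 0, 0], "grip": 0},
    {"dp": [15, 0, -50], "turn": [0, 0, 0], "grip": 0},
    {"dp": [15, 0, -75], "turn": [0, 0, 0], "grip": 0},
    {"dp": [15, 0, -110], "turn": [0, 0, 0], "grip": 0},
    {"dp": [15, 0, -140], "turn": [0, 0, 0], "grip": 0}
  ]
}}

```text
time_s: 5.35
position: [0.4609, -0.1252, 0.2913]
tcp_rot: [[-0.977, -0.213, -0.003], [-0.213, 0.977, 0.001], [0.003, 0.002, -1.0]]
force: [1.6, 0.3, 0.2]
opening: 0.004
```

Call:
{"method": "jog_arm", "body": {
  "rows": [
    {"dp": [0, 0, -20], "turn": [0, 0, 0], "grip": 0},
    {"dp": [0, 0, -20], "turn": [0, 0, 0], "grip": 0},
    {"dp": [0, 0, -20], "turn": [0, 0, 0], "grip": 0},
    {"dp": [0, 0, -20], "turn": [0, 0, 0], "grip": 0},
    {"dp": [0, 0, -20], "turn": [0, 0, 0], "grip": 0},
    {"dp": [0, 0, -20], "turn": [0, 0, 0], "grip": 0},
    {"dp": [0, 0, -20], "turn": [0, 0, 0], "grip": 0},
    {"dp": [0, 0, -20], "turn": [0, 0, 0], "grip": 0},
    {"dp": [0, 0, -20], "turn": [0, 0, 0], "grip": 0},
    {"dp": [0, 0, -20], "turn": [0, 0, 0], "grip": 0}
  ]
}}

```text
time_s: 6.35
position: [0.4625, -0.1255, 0.3105]
tcp_rot: [[-0.977, -0.213, -0.0], [-0.213, 0.977, -0.0], [0.0, -0.0, -1.0]]
force: [0.6, 0.4, 0.2]
opening: 0.009
```

```bash
python3 - <<'E'
from h import *
s=bot.read_state(); print(s['time_s'],s['position'],s['force'])
a,d,i=cap('scene','s4'); b=cap('wrist','w4')[0]; P=cloud(d,i)
k=(a.max(-1)<70)&(P[...,2]>.12)&(P[...,2]<.2)&(abs(P[...,0]-.465)<.05)&(abs(P[...,1]+.133)<.05)
Q=P[k]; print('paddle',(Q.min(0)+Q.max(0))/2)
c=cv2.resize(a[125:290,230:370],(470,554),interpolation=cv2.INTER_CUBIC)
cv2.imwrite('pics/s4c.png',c[:,:,::-1])
th=np.radians(12.3); u=np.array([np.cos(th),np.sin(th)]); w=np.array([-u[1],u[0]]); o=np.array([.3986,-.1465])
x=(P[...,:2]-o)@u; y=(P[...,:2]-o)@w; k=(x<-.05)&(x>-.15)&(abs(y)<.02)&(P[...,2]>.06)&(P[...,2]<.1)&(d>0)
X=x[k];Z=P[...,2][k]; A=np.c_[X,Z,np.ones(len(X))]; c=np.linalg.lstsq(A,-(X**2+Z**2),rcond=None)[0]
print(len(X),'circle',-c[0]/2,-c[1]/2)
E
```

```text
6.35 [ 0.46247927 -0.12546792  0.31053631] [0.63162031 0.39347751 0.17521263]
paddle [ 0.4539303  -0.14186338  0.15885592]
392 circle -0.09004904582817777 0.05672374374881024
```

View pics/s4c.png

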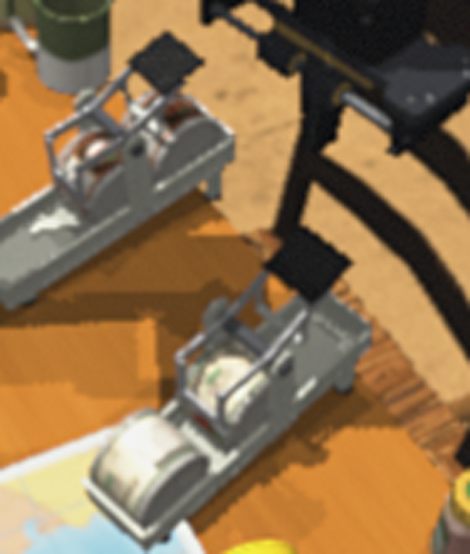

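View pics/w4.png

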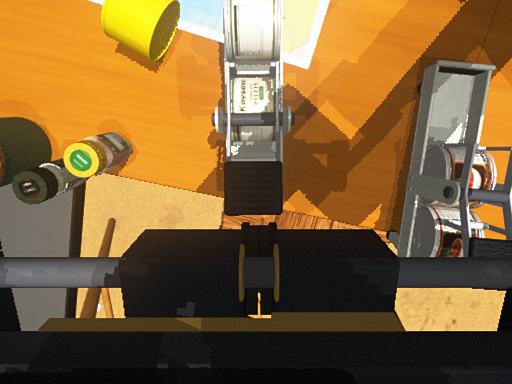

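The paddle number disagrees (z 0.159). I loosened the height filter to 0.12 m for that run, so it probably caught the axle. I'll recheck with the original filter, and check the second tin and the bystanders too.

```bash
python3 - <<'E'
from h import *
th=np.radians(12.3); u=np.array([np.cos(th),np.sin(th)]); w=np.array([-u[1],u[0]]); o=np.array([.3986,-.1465])
for n in ['s1','s4']:
    a,d,i=load(n); P=cloud(d,i)
    k=(a.max(-1)<70)&(P[...,2]>.15)&(P[...,2]<.2)&(abs(P[...,0]-.465)<.05)&(abs(P[...,1]+.133)<.05)
    Q=P[k]; print(n,'paddle',(Q.min(0)+Q.max(0))/2)
    x=(P[...,:2]-o)@u; y=(P[...,:2]-o)@w; k=(x<.06)&(x>-.04)&(abs(y)<.02)&(P[...,2]>.085)&(P[...,2]<.118)&(d>0)
    X=x[k];Z=P[...,2][k]
    from scipy.optimize import least_squares
    r=least_squares(lambda p:np.hypot(X-p[0],Z-p[1])-.0375,[0.01,.07],loss='soft_l1',f_scale=.002); print(len(X),'gate tin',r.x)
a=load('s1')[0];b=load('s4')[0]; df=(np.abs(a.astype(int)-b).max(-1)>40)
for nm,(r0,r1,c0,c1) in dict(soup=(155,215,215,272),mug_glass=(110,160,195,262),spice=(255,300,355,385)).items(): print(nm,df[r0:r1,c0:c1].sum())
E
```

```text
s1 paddle [ 0.46338582 -0.13149028  0.17631361]
320 gate tin [0.00886155 0.07092626]
s4 paddle [ 0.46579123 -0.13110234  0.17434937]
277 gate tin [0.00108788 0.06799379]
soup 12
mug_glass 0
spice 0
```

```bash
python3 - <<'E'
from h import *
from scipy.optimize import least_squares
t=cap('top','t5')[0]
th=np.radians(12.3); u=np.array([np.cos(th),np.sin(th)]); w=np.array([-u[1],u[0]]); o=np.array([.3986,-.1465])
for n in ['top0','t5','scene0','s4']:
    a,d,i=load(n); P=cloud(d,i); x=(P[...,:2]-o)@u; y=(P[...,:2]-o)@w
    k=(x<.025)&(x>-.028)&(abs(y)<.018)&(P[...,2]>.08)&(P[...,2]<.112)&(d>0)
    print(n,k.sum(),[(round(float(q),3),round(float(np.median(P[...,2][k&(abs(x-q)<.004)])),4),int((k&(abs(x-q)<.004)).sum())) for q in np.arange(-.024,.025,.008)])
t0=load('top0')[0]
c=np.hstack([cv2.resize(v[150:235,275:320],None,fx=6,fy=6,interpolation=cv2.INTER_CUBIC) for v in (t0,t)])
cv2.imwrite('pics/t5c.png',c[:,:,::-1])
E
```

```text
top0 110 [(-0.024, 0.0881, 26), (-0.016, 0.0978, 23), (-0.008, 0.1021, 22), (0.0, 0.1042, 24), (0.008, 0.1039, 9), (0.016, nan, 0), (0.024, 0.0979, 6)]
t5 107 [(-0.024, 0.092, 25), (-0.016, 0.0978, 25), (-0.008, 0.1014, 20), (0.0, 0.1036, 21), (0.008, 0.1034, 10), (0.016, nan, 0), (0.024, 0.0941, 6)]
scene0 196 [(-0.024, 0.0905, 39), (-0.016, 0.0983, 39), (-0.008, 0.1037, 36), (0.0, 0.1053, 30), (0.008, 0.1054, 27), (0.016, 0.1037, 20), (0.024, 0.1008, 5)]
s4 194 [(-0.024, 0.0938, 45), (-0.016, 0.1003, 38), (-0.008, 0.1035, 34), (0.0, 0.1047, 27), (0.008, 0.1051, 25), (0.016, 0.1026, 21), (0.024, 0.1006, 4)]
  return _methods._mean(a, axis=axis, dtype=dtype,
  ret = ret.dtype.type(ret / rcount)
```

View pics/t5c.png

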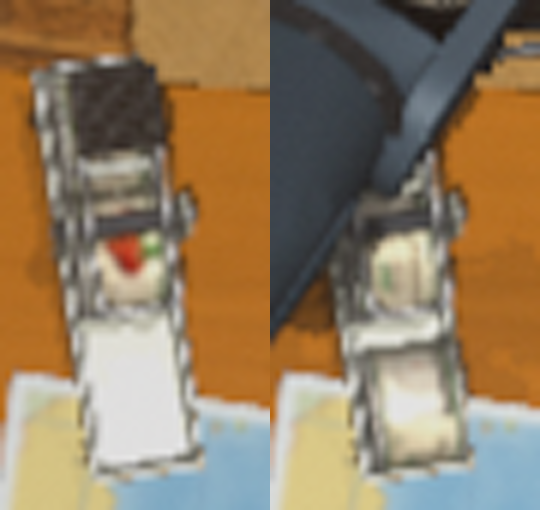

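The tin profiles at the gate match before and after to within about 2 mm. The second tin is where the first one was, and everything is at rest, so I'm handing in.

```bash
python3 -c "
from rig import bot
print(bot.hand_in())"
```

```text
the job is handed in; nothing more can be done
None
```

I pressed the right-hand rack's paddle right down with closed fingertips. That is the tomato rack, with the cream label and tomatoes. I held it until the front tin lay in the cradle, then let the paddle up and raised the arm clear. The job was handed in at about 6.5 s of the 32 s allowed.

**Last checks:**
- **Front tin:** its centre is at x -0.090 m, z 0.057 m in the rack frame, so it lies in the cradle.
- **Paddle:** back up at about 0.174–0.176 m.
- **Second tin:** its profile at the gate matches the first tin's starting profile, within about 2 mm over most of its length and 4 mm at worst.
- **Other things:** comparing pictures showed no change around the mug, glass and spice jar, and only 12 changed pixels around the soup rack.
- **Arm:** the force on the tool is near zero.

**Checks that disagreed:**
- **Paddle height:** one reading gave 0.159 m because I had loosened the height filter. The original filter gave 0.174 m.
- **Gate tin position:** a circle fit suggested it was 8 mm farther down the lane than the first tin had been. The direct profile comparison in two cameras did not bear that out.

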